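# Lock the clean strainer into the ski grinder's coolant filter pot

### The job

Take the clean strainer insert with the orange grip out of the drip rack and fit it in the green coolant filter pot: line its two lugs up with the slots in the neck, push it down against the spring, twist it clockwise to the stop and let it spring up so that the lugs catch in their locking notches. Feel for the slots and never force the insert against the pot; let go of it when it is locked, and leave the old strainer and the other things on the bench where they are.

Things in the scene. Friction and masses are not known exactly. Their poses are not given: they have to be found in the camera images.
- insert_mid (a point): Clean strainer insert, loose, 0.18 to 0.33 kg, 120.5 mm tall: point on its axis, 60 mm above its underside; z up, x along the grip. From the bottom: bright mesh tube 34 mm across, 0 to 45 mm up; aluminium spigot 44 mm across, 45 to 78.5 mm up, its lower edge bevelled 4 mm; black head disc 64 mm across, 78.5 to 88.5 mm up. It stands in one of the rack's collars, underside 6 mm above the bench.
- insert_grip (a point): Centre of the insert's orange grip, 44.5 mm above insert_mid: an upright bar 56 mm long (x), 12 mm thick (y), from the head disc up 32 mm (16 mm above and below this point). Same axes as insert_mid.
- insert: The same clean insert; origin on its axis at its underside. Its two brass lugs sit on the spigot at +x and -x, in line with the grip (white ticks on the head over them): each 10 mm wide, 63 to 69 mm above the underside, reaching 28 mm out from the axis. Half a turn makes no difference.
- pot_mouth (a point): Centre of the green filter pot's mouth, level with the top of its aluminium neck, 110 mm above the bench; z up. Bore 47.2 mm; rim 7 mm thick with two opposite slots 13 mm wide (edges bevelled 1.5 mm), out to 31 mm from the axis. The neck was clamped by hand: the slots lie up to 0.6 rad to either side of the pot's +x and -x axis (yaw of this entry); see them from above as gaps in the rim or find them by feel.
- pot_seat (a point): Free height of the spring seat inside the pot, 63 mm below the mouth: the tube's underside meets it just as the lug undersides come level with the rim. It pushes up with about 1 N plus 0.7 N per mm. The lug tops must be pushed over 7 mm below the mouth to pass under the rim; the head meets the rim, a hard stop, when they are 9.5 mm below.
- pot: The same pot, fixed, 84 mm across, on a 130 mm square foot; origin on the bench, on its axis. With the lugs under the rim the insert turns only clockwise seen from above, to a wall 65 to 70 deg from the slots. There the lugs lie under notches 14 mm wide, 3 mm deep, in the rim's underside; let go, the spring lifts the insert till the lug tops are 4 mm below the mouth (insert_mid 13 mm below it).
- old_mid (a point): Old clogged strainer insert with brown mesh and grey grip, same shape and size as the clean one, standing in the other collar of the rack; point on its axis 60 mm above its underside. Leave it.
- rack: Fixed steel drip rack, 90 x 220 mm (x, y), with a rim 15 mm high, and two blue collars at y = +60 and -60 mm, 47 mm across outside, 39 mm inside, tops 38 mm above the bench; origin at the centre of its underside.
- cleaner_mid (a point): Blue cleaner can, 66 mm across, 150 mm tall; its middle. A bystander.
- brush_mid (a point): Wooden ski brush 140 x 45 x 36 mm; its middle. A bystander.
- driver_mid (a point): Screwdriver 200 mm long lying on the bench. A bystander.
- spanner_mid (a point): Wrench 180 mm long lying on the bench. A bystander.
- wax_mid (a point): Pink wax block 55 x 85 x 22 mm; its middle. A bystander.
- fileguide_mid (a point): Green edge file guide 150 x 40 x 32 mm. A bystander.

How it is judged:
By the outcome, as a careful person would: the job done as asked, in the order asked, and still so for the second after the job is handed in, with the robot touching nothing.
It also fails if it takes over 72 s, if anything falls off the work surface, if the arm or the gripper's body presses on something with over 40 N, if the wrist force passes 120 N, or if a joint passes its speed limit or range.

### The arm

A 6-joint arm with a two-finger parallel gripper is mounted at the origin on the work surface. World frame = base frame: x ahead of the robot, y to its left, z up, the work surface at z = 0. Lengths are in mm, angles in rad, forces in N, time in s.
With the tool pointing down it reaches from about 275 to 750 mm from the base axis. Payload 10.2 kg.
Tool frame: the origin (TCP) lies between the finger pads; the fingertips stand ctrl.tips_ahead ahead of it and the grasp point (between the pads) lies 8 mm behind it (ctrl.tips_ahead is the distance from the TCP to the fingertips, in mm); z points along the fingers, y is the direction in which the jaws open and shut (so a half turn about z gives the same grasp; the last joint's range is limited). The gripper opens to 85 mm and grips with 20 to 120 N. Pads are 22 mm wide; open, the fingers measure 114 mm over their backs; the gripper's body (76 mm by 85 mm) begins 54 mm behind the grasp point. The pads swing forward as they close: fully open they stand 13 mm farther back than shut.
Start: joints at [-0.223, 0.313, 1.498, -0, 1.331, -0.223], TCP at [525.006, -0.014, 242.294] pointing down, gripper open.
Joint ranges: [-2.94, 2.94], [-0.97, 2.17], [0.19, 2.56], [-1.23, 4.37], [0.02, 3.11], [-2.88, 2.88]. Speed limits (rad/s): [2.39, 2.39, 3.01, 3.14, 3.14, 3.14].

### API

Orientations are given as a unit quaternion [w, x, y, z].
In Python, from rig import ctrl gives the robot as it stands. The module is installed in compiled form; this text tells all that it offers.
- The arm moves only by the tool move_arm, never from a script. Its argument "motion" is a list of rows, each an object with "offset": the shift along the tool's x, y, z in m, a list of three; "angular": the turn, a rotation vector about the tool's x, y, z in degrees, a list of three; "jaw": the finger opening in m, from 0 to 0.0854. In form: [{"offset": [tx, ty, tz], "angular": [ax, ay, az], "jaw": jaw}, ...]. A call has 1 to 5 rows; each row is the pose to reach, as a shift and turn from the pose commanded when the call began, along the tool's axes at that moment; what a row does not reach only later rows make up. A row lasts 1/8 s, in which the tool goes at most 62.5 mm and 10.7 degrees, less where a joint would pass 70% of its speed; a pose out of reach is approached as far as the arm can. A call with a gripper value outside its range is refused whole. The fingers move at their own pace and stop on an object; "squeeze" is the grip in N (left out, the last holds). Time passes only in rows, so rows that repeat a pose let the fingers close. It gives the time, the measured TCP pose, the force and the opening at its end, in the units of the state.
- ctrl.sense(): the state, without advancing time (a new reading comes with each control period).
- ctrl.capture(name): name is "scene" or "side" or "wrist"; returns a dict with "img" (384x512x3 uint8, red, green, blue), "intrinsics" (3x3 intrinsics, pixels), "k1" (the pictures are not rectified: a ray, as slopes to the right and down, at radius r is drawn at 1 + k1 r^2 times it, then the intrinsics apply), "rvec" (rotation vector, rad) and "tvec" (3), from world to camera coordinates, as OpenCV has them. Camera axes: x right, y down, z forward; pixel columns grow to the right and rows downward; lengths in mm; the calibration is good to about 2 mm. A picture is of the moment at which its call begins. There is no depth.
- ctrl.finish_job(): hands the job in, once; it reports no verdict.
The state is a dict: "time_s": time; "joints": joint angles; "dq": joint speeds; "tau": joint torques, N m; "eef_pos": TCP position; "ee_rot": TCP orientation; "force": force on the tool from outside, world axes, zero at the start; "wrist_torque": the same for the moment, N m; "grip_width": opening from 0.0 (shut) to 1.0 (fully open).
Only numpy, scipy, OpenCV 4.12 (cv2) and the standard library are available. Lean on these libraries where they do the work, as an engineer would, in place of code of your own. Each camera call takes 0.05 s, during which the arm holds its last target. There are 200 camera calls.

## Working session

There is one attempt and no reset: what is moved stays moved. The work goes in short steps, Python scripts to look and compute and a tool call to move; the robot and the scene stay as the last step left them, time stands still between calls to the robot, and variables do not carry over. Pictures are saved under pics/ and viewed, about 8 in all and at most 12, crops included, and the job is handed in when it is done.

Besides the shell and the picture viewer there is one more tool, called as name(argument=value, ...) on one line, values as JSON. move_arm: Moves the arm, as the interface text tells. Its arguments: {"type":"object","properties":{"motion":{"type":"array","items":{"type":"object","properties":{"offset":{"type":"array","items":{"type":"number"}},"angular":{"type":"array","items":{"type":"number"}},"jaw":{"type":"number"}}}},"squeeze":{"type":"number"}},"required":["motion"]}

```bash
mkdir -p pics; cat > h.py <<'E'
import numpy as np, cv2
from rig import ctrl
def cap(n,save=None):
    c=ctrl.capture(n)
    if save: cv2.imwrite('pics/'+save,cv2.cvtColor(c['img'],cv2.COLOR_RGB2BGR))
    return c
def ray(c,u,v):
    K=np.array(c['intrinsics']);d=np.array([(u-K[0,2])/K[0,0],(v-K[1,2])/K[1,1]]);s=d.copy()
    for _ in range(20): s=d/(1+c['k1']*(s@s))
    R=cv2.Rodrigues(np.array(c['rvec'],float))[0];o=-R.T@np.array(c['tvec'],float).ravel()
    w=R.T@np.array([s[0],s[1],1]);return o,w/np.linalg.norm(w)
def onplane(c,u,v,z):
    o,w=ray(c,u,v);return o+w*(z-o[2])/w[2]
def tri(*obs):
    A=np.zeros((3,3));b=np.zeros(3);L=[]
    for c,u,v in obs:
        o,w=ray(c,u,v);P=np.eye(3)-np.outer(w,w);A+=P;b+=P@o;L.append((P,o))
    x=np.linalg.solve(A,b);return x,[float(np.linalg.norm(P@(x-o))) for P,o in L]
E
python3 - <<'E'
from h import *
import pickle
C={n:cap(n) for n in('scene','side','wrist')}
pickle.dump(C,open('c0.pkl','wb'))
a=np.hstack([C['scene']['img'],C['side']['img']])
cv2.imwrite('pics/a.png',cv2.cvtColor(cv2.resize(a,(800,300),interpolation=cv2.INTER_AREA),cv2.COLOR_RGB2BGR))
cv2.imwrite('pics/w.png',cv2.cvtColor(C['wrist']['img'],cv2.COLOR_RGB2BGR))
s=ctrl.sense();print(s,ctrl.tips_ahead)
E
```

```text
{'time_s': 0.15, 'joints': array([-2.23352050e-01,  3.13318625e-01,  1.49821300e+00, -1.91734236e-05,
        1.33099543e+00, -2.23403508e-01]), 'dq': array([ 0.00047759, -0.00200895, -0.00171375,  0.00055067,  0.00112513,
        0.0002389 ]), 'tau': array([ 1.79854873e-03, -4.12368500e+01, -2.59796566e+01, -1.57318855e-04,
        3.17765021e-03, -3.62555340e-05]), 'eef_pos': array([5.24834180e+02, 4.60065552e-02, 2.41886651e+02]), 'ee_rot': array([-3.90376361e-04,  7.07086897e-01,  7.07126510e-01, -2.56850350e-04]), 'force': array([ 0.36449432, -0.28341148,  0.55530727]), 'wrist_torque': array([ 0.00121427, -0.00960838, -0.03635852]), 'grip_width': 1.0028890045673768} 11.0
```

View pics/a.png

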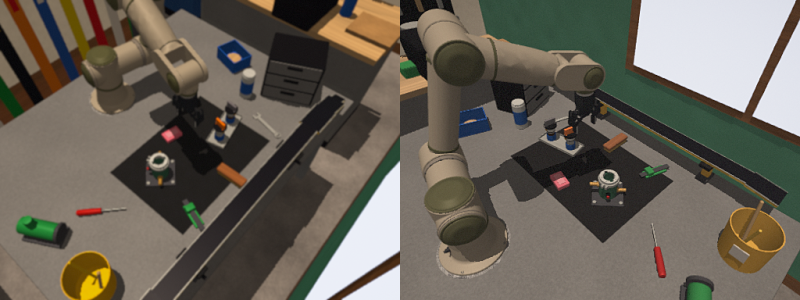

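View pics/w.png

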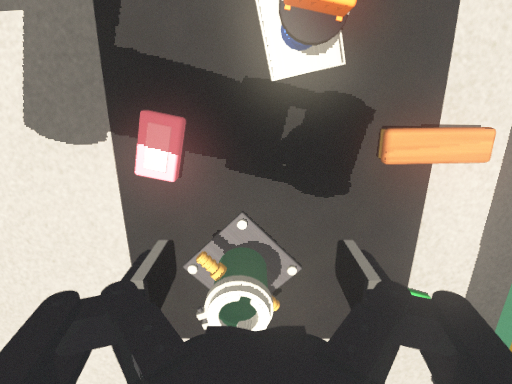

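```bash
python3 - <<'E'
from h import *
import pickle
C=pickle.load(open('c0.pkl','rb'))
def crop(c,x,y,w,h,s=6): return cv2.resize(c['img'][y:y+h,x:x+w],None,fx=s,fy=s,interpolation=cv2.INTER_CUBIC)
S,D=C['scene'],C['side']
t=np.vstack([np.hstack([crop(S,255,125,64,48),crop(D,180,140,64,48)]),np.hstack([crop(S,170,185,64,48),crop(D,240,205,64,48)])])
cv2.imwrite('pics/b.png',cv2.cvtColor(t,cv2.COLOR_RGB2BGR))
for n,c in C.items():
    hsv=cv2.cvtColor(c['img'],cv2.COLOR_RGB2HSV)
    m=cv2.inRange(hsv,(7,190,120),(16,255,255))
    k,l,st,ce=cv2.connectedComponentsWithStats(m)
    print(n,[(st[i].tolist(),ce[i].round(1).tolist()) for i in range(1,k) if st[i][4]>15])
for n,p in(('S',(284,161)),('D',(218,166))): print(onplane(S if n=='S' else D,*p,110))
print(onplane(S,202,198,110),onplane(D,266,223,110),onplane(C['wrist'],238,306,110))
print(tri((S,202,198),(D,266,223),(C['wrist'],238,306)))
E
```

```text
scene [([276, 150, 13, 12, 61], [281.8, 155.8])]
side []
wrist []
[594.43055701 152.44901388 110.        ]
[582.38609762 162.75590833 110.        ]
[ 487.54951026 -149.22267546  110.        ] [ 507.71800842 -154.68743525  110.        ] [ 505.88879012 -147.06199967  110.        ]
(array([ 500.92221896, -152.48455111,  113.94093401]), [10.015821124668827, 6.112183201238169, 8.30366372693525])
```

View pics/b.png

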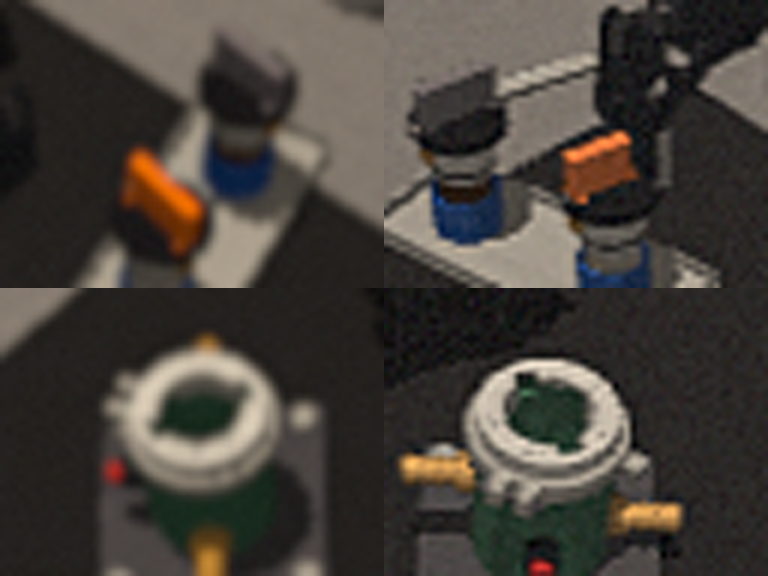

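```bash
python3 - <<'E'
from h import *
import pickle
C=pickle.load(open('c0.pkl','rb'));S,D,W=C['scene'],C['side'],C['wrist']
print(ray(W,256,192),W['intrinsics'],W['k1'])
print(tri((S,282,158),(D,216,167.5)),tri((S,204,205),(D,267.7,225)),tri((S,204,205),(D,267.7,225),(W,238,306)))
print(onplane(W,250,100,6))
E
```

```text
(array([525.75082923,  77.66164658, 373.25845953]), array([ 0.00320939, -0.31055375, -0.9505504 ])) [[277.60419292   0.         255.36488413]
 [  0.         277.60419292 189.49043919]
 [  0.           0.           1.        ]] -0.03870633088415546
(array([576.50169161, 165.42154553, 102.73071821]), [1.9714154042362484, 1.971415404236099]) (array([ 509.01745473, -161.79025803,  104.9799991 ]), [0.6671916789422428, 0.6671916789421843]) (array([ 507.59660234, -158.91126817,  100.46032269]), [1.840834472763151, 3.917655989732321, 3.8086441027919116])
[519.35588237  79.97901588   6.        ]
```

move_arm(motion=[{"offset":[-0.05,-0.005,-0.01],"angular":[0,0,0],"jaw":0.085},{"offset":[-0.1,-0.01,-0.01],"angular":[0,0,0],"jaw":0.085},{"offset":[-0.15,-0.016,-0.01],"angular":[0,0,0],"jaw":0.085},{"offset":[-0.15,-0.016,-0.01],"angular":[0,0,0],"jaw":0.085},{"offset":[-0.15,-0.016,-0.01],"angular":[0,0,0],"jaw":0.085}])

```text
time_s: 0.78
eef_pos: [509.0, -149.7, 252.1]
ee_rot: [-0.0, 0.707, 0.707, 0.0]
force: [0.1, 0.6, -0.5]
grip_width: 0.996
```

```bash
python3 - <<'E'
from h import *
import pickle
c=cap('wrist','p1.png');pickle.dump(c,open('p1.pkl','wb'))
s=ctrl.sense();print(s['time_s'],s['eef_pos'],s['dq'].round(3))
E
```

```text
0.825 [ 509.05535064 -149.21151576  252.2078046 ] [ 0.012 -0.003 -0.001 -0.004  0.001 -0.002]
```

move_arm(motion=[{"offset":[0.06,0.015,0],"angular":[0,0,0],"jaw":0.085},{"offset":[0.12,0.03,0],"angular":[0,0,0],"jaw":0.085},{"offset":[0.18,0.045,0],"angular":[0,0,0],"jaw":0.085},{"offset":[0.24,0.06,0],"angular":[0,0,0],"jaw":0.085},{"offset":[0.3,0.068,0],"angular":[0,0,0],"jaw":0.085}])

```text
time_s: 1.45
eef_pos: [576.8, 153.4, 252.3]
ee_rot: [0.0, 0.706, 0.708, 0.0]
force: [1.3, -0.2, 0.7]
grip_width: 0.99
```

move_arm(motion=[{"offset":[0,0,0],"angular":[0,0,0],"jaw":0.085},{"offset":[0,0,0],"angular":[0,0,0],"jaw":0.085},{"offset":[0,0,0],"angular":[0,0,0],"jaw":0.085}])

```text
time_s: 1.82
eef_pos: [576.9, 149.1, 252.5]
ee_rot: [0.0, 0.708, 0.707, -0.0]
force: [0.0, -0.8, -0.1]
grip_width: 0.997
```

```bash
python3 - <<'E'
from h import *
import pickle
c=cap('wrist','i1.png');pickle.dump(c,open('i1.pkl','wb'))
s=ctrl.sense();print(s['time_s'],s['eef_pos'],s['dq'].round(3))
p=pickle.load(open('p1.pkl','rb'))
a=np.hstack([cv2.resize(x['img'][40:340,56:456],(400,300)) for x in (p,c)])
cv2.imwrite('pics/c.png',cv2.cvtColor(a,cv2.COLOR_RGB2BGR))
E
```

```text
1.875 [577.00168908 149.01874323 252.49333803] [-0.002  0.002 -0.004 -0.001 -0.001  0.001]
```

View pics/c.png

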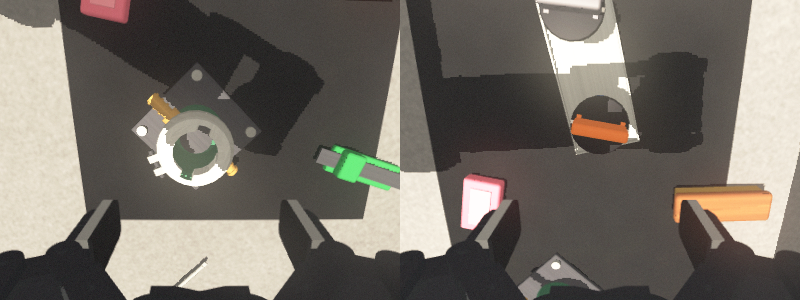

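```bash
python3 - <<'E'
from h import *
import pickle
c=pickle.load(open('i1.pkl','rb'));p=pickle.load(open('p1.pkl','rb'))
a=np.hstack([cv2.resize(p['img'][140:240,200:300],(400,400),interpolation=cv2.INTER_CUBIC),cv2.resize(c['img'][120:220,206:306],(400,400),interpolation=cv2.INTER_CUBIC)])
a=(255*(a/255.)**.6).astype('uint8')
cv2.imwrite('pics/d.png',cv2.cvtColor(a,cv2.COLOR_RGB2BGR))
hsv=cv2.cvtColor(c['img'],cv2.COLOR_RGB2HSV)
m=cv2.inRange(hsv,(5,150,90),(18,255,255)); m[230:]=0;m[:,330:]=0
k,l,st,ce=cv2.connectedComponentsWithStats(m);i=1+np.argmax(st[1:,4]);print(st[i],ce[i])
pts=np.argwhere(l==i)[:,::-1].astype('float32');r=cv2.minAreaRect(pts);print(r)
print(cv2.boxPoints(r))
for z in(108,120.5): print(onplane(c,*ce[i],z))
E
```

```text
[ 227  154   57   29 1003] [255.28115653 169.62013958]
((255.83676147460938, 168.293212890625), (57.23590087890625, 20.850845336914062), 10.080597877502441)
[[225.8358  173.5486 ]
 [229.4854  153.01964]
 [285.8377  163.03783]
 [282.1881  183.56679]]
[578.26982272 160.54413173 108.        ]
[578.25020478 163.54578129 120.5       ]
```

View pics/d.png

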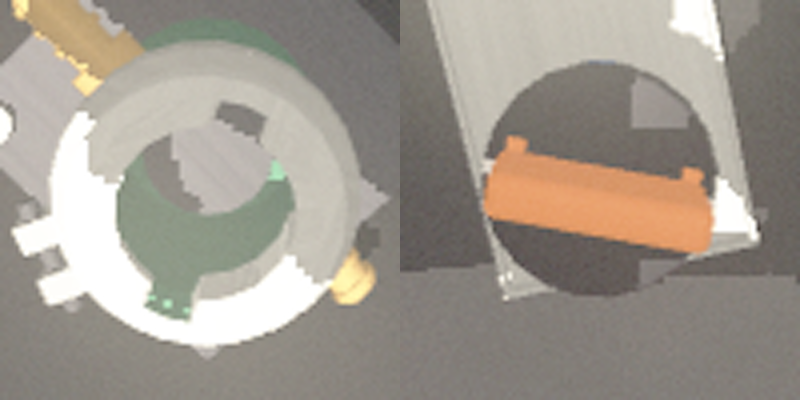

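```bash
python3 - <<'E'
from h import *
import pickle
c=pickle.load(open('i1.pkl','rb'));p=pickle.load(open('p1.pkl','rb'))
f=lambda x,y:onplane(p,200+x/4-.4,140+y/4-.4,110)[:2]
P={n:f(*q) for n,q in dict(L=(115,195),R=(293,195),su=(243,104),sl=(168,318),ul=(218,106),ur=(268,122),ll=(146,308),lr=(190,318),oL=(52,190),oR=(358,190),oB=(205,346),oT=(205,38)).items()}
for n,q in P.items(): print(n,q.round(1))
for a,b in(('L','R'),('su','sl'),('oL','oR'),('oT','oB'),('ul','ur'),('ll','lr')):
  d=P[a]-P[b];print(a,b,((P[a]+P[b])/2).round(1),np.linalg.norm(d).round(1),np.degrees(np.arctan2(d[1],d[0])).round(1))
# insert: grip top-face corners z=126.5 ; ridge line
g=lambda x,y,z:onplane(c,206+x/4-.4,120+y/4-.4,z)[:2]
for n,(a,b,z) in dict(disc=((482,),(716,),94.5)).items(): pass
print('disc L,R',g(482-400,180,94.5),g(718-400,180,94.5),'T,B',g(200,62,94.5),g(200,296,94.5))
q=[g(100,150,126.5),g(315,185,126.5),g(86,215,126.5),g(308,252,126.5)]
print([x.round(1) for x in q], [np.degrees(np.arctan2(*(b-a)[::-1])).round(1) for a,b in((q[0],q[1]),(q[2],q[3]))])
E
```

```text
L [ 482.4 -157.4]
R [ 528.3 -157.4]
su [ 515.3 -133.4]
sl [ 495.5 -191.9]
ul [ 509.  -133.9]
ur [ 521.7 -138.1]
ll [ 489.7 -189. ]
lr [ 501.4 -191.9]
oL [ 466.2 -156. ]
oR [ 545.1 -156.1]
oB [ 505.4 -200.1]
oT [ 505.8 -116.7]
L R [ 505.4 -157.4] 45.9 179.9
su sl [ 505.4 -162.6] 61.7 71.3
oL oR [ 505.6 -156. ] 78.9 179.9
oT oB [ 505.6 -158.4] 83.3 89.7
ul ur [ 515.3 -136. ] 13.3 161.8
ll lr [ 495.6 -190.4] 12.1 166.1
disc L,R [547.25612479 162.85135767] [610.03585464 162.73502932] T,B [578.67303315 193.83703854] [578.60182287 130.27122711]
[array([555.1, 177.1]), array([605.8, 168.6]), array([551.3, 161.4]), array([604.6, 152.1])] [np.float64(-9.5), np.float64(-9.9)]
```

move_arm(motion=[{"offset":[0.0135,0.0015,0.01],"angular":[0,0,-10],"jaw":0.085},{"offset":[0.0135,0.0015,0.02],"angular":[0,0,-20],"jaw":0.07},{"offset":[0.0135,0.0015,0.03],"angular":[0,0,-30],"jaw":0.06},{"offset":[0.0135,0.0015,0.04],"angular":[0,0,-40],"jaw":0.05},{"offset":[0.0135,0.0015,0.05],"angular":[0,0,-50],"jaw":0.05}])

```text
time_s: 2.5
eef_pos: [578.6, 162.5, 202.1]
ee_rot: [0.0, 0.34, 0.94, 0.0]
force: [-0.1, -0.5, -0.0]
grip_width: 0.583
```

move_arm(motion=[{"offset":[0,0,0.01],"angular":[0,0,-10],"jaw":0.05},{"offset":[0,0,0.01],"angular":[0,0,-20],"jaw":0.05},{"offset":[0,0,0.01],"angular":[0,0,-30],"jaw":0.05},{"offset":[0,0,0.01],"angular":[0,0,-30],"jaw":0.05},{"offset":[0,0,0.01],"angular":[0,0,-30],"jaw":0.05}])

```text
time_s: 3.12
eef_pos: [578.6, 163.0, 192.4]
ee_rot: [0.0, 0.089, 0.996, 0.0]
force: [0.4, 0.6, -0.7]
grip_width: 0.587
```

```bash
python3 - <<'E'
from h import *
import pickle
c=cap('wrist','i2.png');pickle.dump(c,open('i2.pkl','wb'))
s=ctrl.sense();print(s['time_s'],s['eef_pos'],s['ee_rot'],s['joints'].round(2))
hsv=cv2.cvtColor(c['img'],cv2.COLOR_RGB2HSV)
m=cv2.inRange(hsv,(5,150,90),(18,255,255))
k,l,st,ce=cv2.connectedComponentsWithStats(m);print([(st[i].tolist(),ce[i].round(1)) for i in range(1,k) if st[i,4]>100])
E
```

```text
3.175 [578.54769261 163.14051567 192.37001121] [3.83809017e-05 8.87952800e-02 9.96049897e-01 6.60346277e-06] [ 0.08  0.52  1.33  0.    1.3  -1.31]
[([242, 163, 22, 76, 1243], array([252.4, 199.2]))]
```

View pics/i2.png

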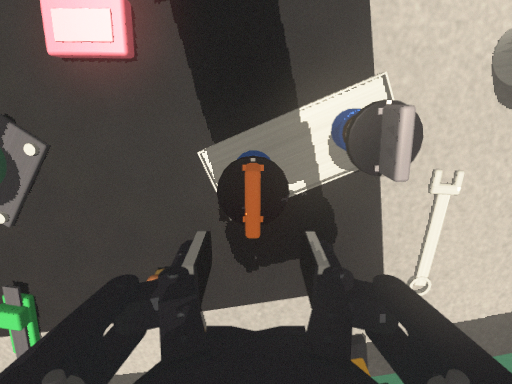

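```bash
python3 - <<'E'
from h import *
import pickle
from scipy.spatial.transform import Rotation as R
c=pickle.load(open('i2.pkl','rb'))
s=ctrl.sense();q=s['ee_rot'];M=R.from_quat([q[1],q[2],q[3],q[0]]).as_matrix()
for n,(u,v,z) in dict(ftop=(253,170,126.5),ftip=(253,237,126.5),dL=(218,190,94.5),dR=(288.5,190,94.5),dT=(253,155.5,94.5),dB=(253,226,94.5)).items():
    P=onplane(c,u,v,z);print(n,P.round(1),(M.T@(P-s['eef_pos'])).round(1))
i1=pickle.load(open('i1.pkl','rb'))
print(tri((i1,206+199/4-.4,120+180/4-.4),(c,253,191)))
E
```

```text
ftop [550.3 166.9 126.5] [28.5 -1.3 65.9]
ftip [603.8 157.1 126.5] [-25.9  -1.5  65.9]
dL [570.1 132.1  94.5] [  2.9 -32.   97.9]
dR [581.  192.4  94.5] [ 2.8 29.2 97.9]
dT [545.7 167.5  94.5] [33.1 -1.5 97.9]
dB [609.2 155.9  94.5] [-31.4  -1.7  97.9]
(array([578.36909877, 161.44609911,  88.3199121 ]), [0.033798764032899074, 0.03379876403283111])
```

move_arm(motion=[{"offset":[0.001,-0.0015,0.025],"angular":[0,0,0],"jaw":0.05},{"offset":[0.001,-0.0015,0.05],"angular":[0,0,0],"jaw":0.05},{"offset":[0.001,-0.0015,0.07],"angular":[0,0,0],"jaw":0.05},{"offset":[0.001,-0.0015,0.083],"angular":[0,0,0],"jaw":0.05},{"offset":[0.001,-0.0015,0.083],"angular":[0,0,0],"jaw":0.05}])

```text
time_s: 3.8
eef_pos: [577.0, 162.1, 108.8]
ee_rot: [-0.001, 0.088, 0.996, -0.0]
force: [0.4, 0.1, -0.0]
grip_width: 0.581
```

move_arm(motion=[{"offset":[0,0,0],"angular":[0,0,0],"jaw":0.02},{"offset":[0,0,0],"angular":[0,0,0],"jaw":0.005},{"offset":[0,0,0],"angular":[0,0,0],"jaw":0.005},{"offset":[0,0,0],"angular":[0,0,0],"jaw":0.005},{"offset":[0,0,0],"angular":[0,0,0],"jaw":0.005}], squeeze=50)

```text
time_s: 4.42
eef_pos: [577.7, 162.1, 110.1]
ee_rot: [0.001, 0.087, 0.996, 0.0]
force: [0.2, -0.8, 6.0]
grip_width: 0.131
```

move_arm(motion=[{"offset":[0,0,-0.01],"angular":[0,0,0],"jaw":0.005},{"offset":[0,0,-0.035],"angular":[0,0,0],"jaw":0.005},{"offset":[0,0,-0.07],"angular":[0,0,0],"jaw":0.005},{"offset":[0,0,-0.105],"angular":[0,0,0],"jaw":0.005},{"offset":[0,0,-0.13],"angular":[0,0,0],"jaw":0.005}])

```text
time_s: 5.05
eef_pos: [577.2, 162.3, 241.0]
ee_rot: [0.0, 0.087, 0.996, 0.0]
force: [0.9, -0.2, -3.1]
grip_width: 0.134
```

```bash
python3 - <<'E'
from h import *
import pickle
c=cap('wrist','i3.png');pickle.dump(c,open('i3.pkl','wb'))
s=ctrl.sense();print(s['time_s'],s['eef_pos'],s['ee_rot'],s['force'],s['grip_width'],s['joints'].round(2))
d=cap('side')['img'];
a=np.hstack([cv2.resize(c['img'],(400,300)),cv2.resize(d[100:220,160:320],(400,300),interpolation=cv2.INTER_CUBIC)])
cv2.imwrite('pics/e.png',cv2.cvtColor(a,cv2.COLOR_RGB2BGR))
E
```

```text
5.1 [578.0397892  162.41421826 244.12755086] [2.71331222e-03 8.70967438e-02 9.96196003e-01 5.64373893e-04] [1.73746454 0.44393178 2.18568616] 0.13278083339065627 [ 0.08  0.48  1.26  0.    1.4  -1.32]
```

View pics/e.png

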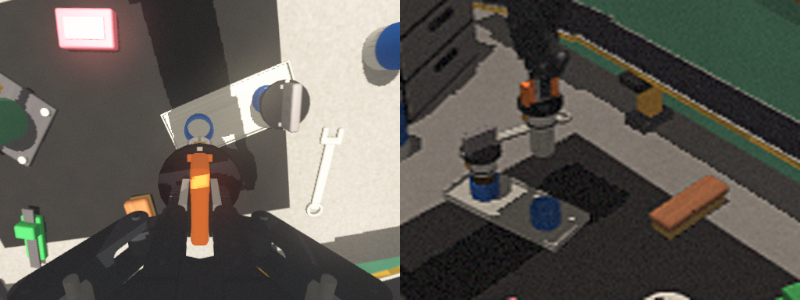

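move_arm(motion=[{"offset":[0.002,-0.04,0],"angular":[0,0,9],"jaw":0.005},{"offset":[0.004,-0.09,0],"angular":[0,0,18],"jaw":0.005},{"offset":[0.007,-0.15,0],"angular":[0,0,28],"jaw":0.005},{"offset":[0.01,-0.21,0],"angular":[0,0,38],"jaw":0.005},{"offset":[0.012,-0.265,0],"angular":[0,0,48],"jaw":0.005}])

```text
time_s: 5.78
eef_pos: [518.2, -98.3, 238.0]
ee_rot: [-0.001, 0.487, 0.873, -0.0]
force: [0.2, -1.6, -1.5]
grip_width: 0.131
```

move_arm(motion=[{"offset":[0,0,0],"angular":[0,0,10],"jaw":0.005},{"offset":[0,0,0],"angular":[0,0,20],"jaw":0.005},{"offset":[0,0,0],"angular":[0,0,30],"jaw":0.005},{"offset":[0,0,0],"angular":[0,0,40],"jaw":0.005},{"offset":[0,0,0],"angular":[0,0,50],"jaw":0.005}])

```text
time_s: 6.4
eef_pos: [518.9, -96.4, 237.9]
ee_rot: [-0.001, 0.811, 0.585, -0.001]
force: [-0.5, -1.0, -2.7]
grip_width: 0.133
```

move_arm(motion=[{"offset":[0,0,0],"angular":[0,0,0],"jaw":0.005},{"offset":[0,0,0],"angular":[0,0,0],"jaw":0.005},{"offset":[0,0,0],"angular":[0,0,0],"jaw":0.005}])

```text
time_s: 6.78
eef_pos: [519.3, -96.7, 239.0]
ee_rot: [-0.0, 0.808, 0.589, -0.0]
force: [0.3, 0.6, -1.5]
grip_width: 0.13
```

```bash
cat >> h.py <<'E'
from scipy.spatial.transform import Rotation as Rot
def st(tgt=None):
    s=ctrl.sense();q=s['ee_rot'];M=Rot.from_quat([q[1],q[2],q[3],q[0]]).as_matrix()
    print(round(s['time_s'],2),'pos',s['eef_pos'].round(1),'yaw',np.degrees(np.arctan2(M[1,0],M[0,0])).round(1),'tilt',M[:,2].round(3),'F',s['force'].round(1),'T',s['wrist_torque'].round(2),'g',round(s['grip_width'],3))
    if tgt is not None: print('tool off',(M.T@(np.array(tgt)-s['eef_pos'])).round(1))
    return s,M
E
python3 - <<'E'
from h import *
import pickle
c=cap('wrist','k.png');pickle.dump(c,open('k.pkl','wb'))
s,M=st([505.4,-162.3,239.3])
a=[cv2.resize(c['img'],(400,300))]
for n,x,y,w,h in(('side',200,130,128,96),('scene',140,110,128,96)):
    d=cap(n);pickle.dump(d,open('k%s.pkl'%n,'wb'));a.append(cv2.resize(d['img'][y:y+h,x:x+w],(400,300),interpolation=cv2.INTER_CUBIC))
a.append(a[0]*0)
cv2.imwrite('pics/f.png',cv2.cvtColor(np.vstack([np.hstack(a[:2]),np.hstack(a[2:])]),cv2.COLOR_RGB2BGR))
E
```

```text
6.83 pos [519.4 -96.7 239.1] yaw 72.1 tilt [-0.  0. -1.] F [ 0.4 -0.5 -2.5] T [-0.03 -0.02  0.  ] g 0.131
tool off [-66.7   6.9  -0.2]
```

View pics/f.png

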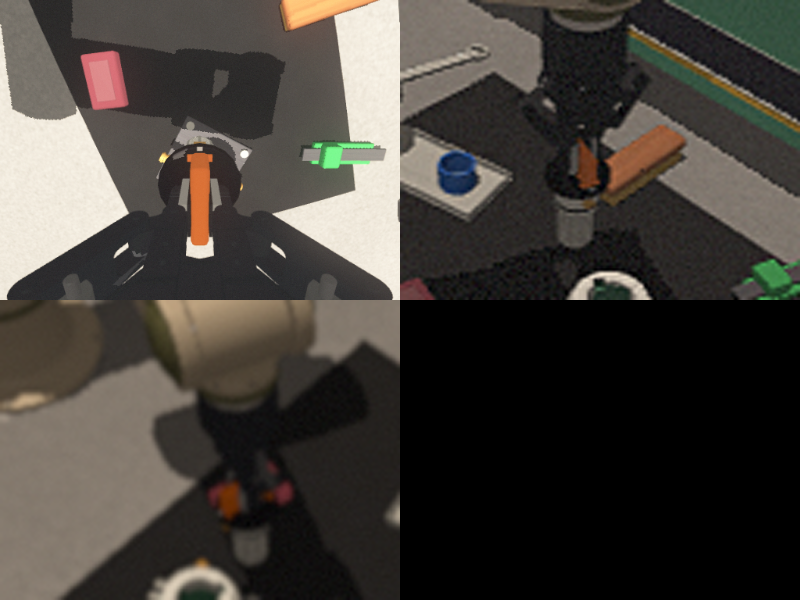

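move_arm(motion=[{"offset":[-0.03,0.003,0],"angular":[0,0,0],"jaw":0.005},{"offset":[-0.06,0.0065,0],"angular":[0,0,0],"jaw":0.005},{"offset":[-0.0667,0.0069,0],"angular":[0,0,0],"jaw":0.005},{"offset":[-0.0667,0.0069,0],"angular":[0,0,0],"jaw":0.005},{"offset":[-0.0667,0.0069,0.01],"angular":[0,0,0],"jaw":0.005}])

```text
time_s: 7.55
eef_pos: [505.8, -161.6, 229.5]
ee_rot: [0.001, 0.809, 0.588, 0.0]
force: [0.2, 0.1, -2.2]
grip_width: 0.132
```

```bash
python3 - <<'E'
from h import *
import pickle
c=pickle.load(open('k.pkl','rb'));zc=239.1
M=None
a=[]
for u in (202,308.6):
    P=onplane(c,u,180/.78125,zc-14.5);a.append(P)
P=(a[0]+a[1])/2
th=np.radians(72.1);x=np.array([np.cos(th),np.sin(th)]);y=np.array([np.sin(th),-np.cos(th)])
d=P[:2]-np.array([519.4,-96.7]);print('disc mid lateral: x',d@x,'y',d@y,'diam',np.linalg.norm(a[0]-a[1]))
T=onplane(c,200/.78125,142/.78125,zc-14.5);d=T[:2]-np.array([519.4,-96.7]);print('disc top edge',d@x,d@y)
cap('wrist');st([505.4,-162.3,229.3])
w=[]
for n,x,y,wd,h in(('side',215,155,100,75),('scene',150,140,100,75)):
    d=cap(n);pickle.dump(d,open('k%s.pkl'%n,'wb'));w.append(cv2.resize(d['img'][y:y+h,x:x+wd],(400,300),interpolation=cv2.INTER_CUBIC))
cv2.imwrite('pics/g.png',cv2.cvtColor(np.hstack(w),cv2.COLOR_RGB2BGR))
E
```

```text
disc mid lateral: x 6.919804102666765 y 0.8549851502673302 diam 61.770950810124184
disc top edge 36.21181316465804 1.2321126214605869
7.6 pos [ 505.1 -161.2  227.5] yaw 72.1 tilt [-0.002  0.001 -1.   ] F [-0.5 -0.3 -3.4] T [0.02 0.03 0.03] g 0.13
tool off [-0.9  0.6 -1.8]
```

View pics/g.png

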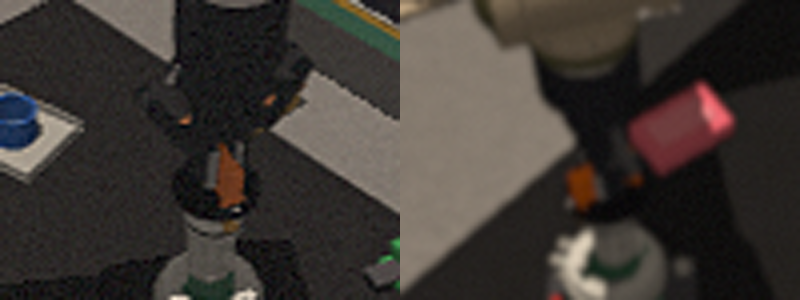

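```bash
python3 - <<'E'
from h import *
import pickle
c=pickle.load(open('k.pkl','rb'))
hsv=cv2.cvtColor(c['img'],cv2.COLOR_RGB2HSV)
m=cv2.inRange(hsv,(5,150,90),(18,255,255));k,l,s,ce=cv2.connectedComponentsWithStats(m)
for i in range(1,k):
    if s[i,4]>300: print(s[i],ce[i])
th=np.radians(72.1);x=np.array([np.cos(th),np.sin(th)]);y=np.array([np.sin(th),-np.cos(th)])
t=np.array([519.4,-96.7]);f=lambda u,v,z:[((onplane(c,u,v,z)[:2]-t)@e).round(1) for e in(x,y)]
i=[i for i in range(1,k) if s[i,4]>300 and abs(ce[i][0]-256)<20][0]
v0=s[i,1];v1=v0+s[i,3]
print('grip ends',f(256,v0,239.1+15.5),f(256,v1,239.1+15.5),f(256,v0+3,239.1+15.5))
img=c['img'][170:330,240:275].mean(1).mean(1);print(np.c_[range(170,330,2),img[::2]].round(0).astype(int).tolist())
E
```

```text
[ 239  196   33  118 2910] [255.35738832 251.47491409]
grip ends [np.float64(38.3), np.float64(1.1)] [np.float64(-26.0), np.float64(1.2)] [np.float64(36.9), np.float64(1.1)]
[[170, 157], [172, 161], [174, 155], [176, 133], [178, 139], [180, 145], [182, 127], [184, 84], [186, 43], [188, 74], [190, 78], [192, 75], [194, 46], [196, 74], [198, 111], [200, 114], [202, 113], [204, 113], [206, 113], [208, 93], [210, 94], [212, 94], [214, 96], [216, 100], [218, 105], [220, 105], [222, 105], [224, 105], [226, 106], [228, 116], [230, 126], [232, 125], [234, 124], [236, 123], [238, 123], [240, 121], [242, 119], [244, 118], [246, 117], [248, 114], [250, 112], [252, 111], [254, 110], [256, 109], [258, 107], [260, 107], [262, 108], [264, 109], [266, 108], [268, 108], [270, 103], [272, 101], [274, 100], [276, 100], [278, 100], [280, 100], [282, 100], [284, 100], [286, 100], [288, 100], [290, 101], [292, 102], [294, 101], [296, 102], [298, 104], [300, 105], [302, 108], [304, 147], [306, 151], [308, 153], [310, 163], [312, 168], [314, 212], [316, 220], [318, 221], [320, 222], [322, 224], [324, 224], [326, 224], [328, 183]]
```

move_arm(motion=[{"offset":[0,0,0.015],"angular":[0,0,0],"jaw":0.005},{"offset":[0,0,0.03],"angular":[0,0,0],"jaw":0.005},{"offset":[0,0,0.045],"angular":[0,0,0],"jaw":0.005},{"offset":[0,0,0.05],"angular":[0,0,0],"jaw":0.005},{"offset":[0,0,0.05],"angular":[0,0,0],"jaw":0.005}])

```text
time_s: 8.32
eef_pos: [505.4, -162.3, 179.0]
ee_rot: [-0.0, 0.809, 0.588, -0.0]
force: [-0.3, -0.4, -1.1]
grip_width: 0.134
```

move_arm(motion=[{"offset":[-0.002,-0.001,0],"angular":[0,0,0],"jaw":0.005},{"offset":[-0.002,-0.001,0.004],"angular":[0,0,0],"jaw":0.005},{"offset":[-0.002,-0.001,0.007],"angular":[0,0,0],"jaw":0.005},{"offset":[-0.002,-0.001,0.009],"angular":[0,0,0],"jaw":0.005},{"offset":[-0.002,-0.001,0.009],"angular":[0,0,0],"jaw":0.005}])

```text
time_s: 8.95
eef_pos: [503.8, -163.8, 170.2]
ee_rot: [-0.0, 0.809, 0.588, -0.0]
force: [0.4, 0.0, -2.0]
grip_width: 0.126
```

move_arm(motion=[{"offset":[0,0,0.001],"angular":[0,0,0],"jaw":0.005},{"offset":[0,0,0.002],"angular":[0,0,0],"jaw":0.005},{"offset":[0,0,0.003],"angular":[0,0,0],"jaw":0.005},{"offset":[0,0,0.004],"angular":[0,0,0],"jaw":0.005}])

```text
time_s: 9.45
eef_pos: [503.8, -163.9, 166.2]
ee_rot: [0.0, 0.809, 0.588, 0.0]
force: [0.6, 0.5, -2.0]
grip_width: 0.128
```

```bash
python3 -c "
from h import *;st()"
```

```text
9.45 pos [ 503.8 -163.9  166.2] yaw 72.0 tilt [ 0. -0. -1.] F [ 0.6  0.5 -2. ] T [0.05 0.   0.02] g 0.128
```

No contact yet; the spigot should now be entering. Continue in small steps.

move_arm(motion=[{"offset":[0,0,0.001],"angular":[0,0,0],"jaw":0.005},{"offset":[0,0,0.002],"angular":[0,0,0],"jaw":0.005},{"offset":[0,0,0.003],"angular":[0,0,0],"jaw":0.005},{"offset":[0,0,0.004],"angular":[0,0,0],"jaw":0.005}])

```text
time_s: 9.95
eef_pos: [503.8, -163.9, 162.2]
ee_rot: [0.0, 0.809, 0.588, -0.0]
force: [-0.2, -0.2, -1.8]
grip_width: 0.127
```

```bash
python3 -c "
from h import *;st()"
```

```text
9.95 pos [ 503.8 -163.9  162.2] yaw 72.0 tilt [ 0. -0. -1.] F [-0.2 -0.2 -1.8] T [ 0.02 -0.03 -0.01] g 0.127
```

move_arm(motion=[{"offset":[0,0,0.001],"angular":[0,0,0],"jaw":0.005},{"offset":[0,0,0.002],"angular":[0,0,0],"jaw":0.005},{"offset":[0,0,0.002],"angular":[0,0,0],"jaw":0.005}])

```text
time_s: 10.32
eef_pos: [503.8, -163.8, 160.2]
ee_rot: [-0.0, 0.809, 0.588, -0.0]
force: [0.5, 0.3, -1.9]
grip_width: 0.13
```

```bash
python3 -c "
from h import *;st()"
```

```text
10.32 pos [ 503.8 -163.8  160.2] yaw 72.0 tilt [-0.  0. -1.] F [ 0.5  0.3 -1.9] T [-0.02 -0.03  0.02] g 0.13
```

move_arm(motion=[{"offset":[0,0,0.002],"angular":[0,0,0],"jaw":0.005},{"offset":[0,0,0.004],"angular":[0,0,0],"jaw":0.005},{"offset":[0,0,0.006],"angular":[0,0,0],"jaw":0.005},{"offset":[0,0,0.006],"angular":[0,0,0],"jaw":0.005}])

```text
time_s: 10.82
eef_pos: [503.7, -163.8, 154.1]
ee_rot: [-0.0, 0.809, 0.588, -0.0]
force: [-0.7, -0.1, -2.4]
grip_width: 0.135
```

```bash
python3 -c "
from h import *;st()"
```

```text
10.82 pos [ 503.7 -163.8  154.1] yaw 72.0 tilt [-0.  0. -1.] F [-0.7 -0.1 -2.4] T [-0.01 -0.01 -0.06] g 0.135
```

move_arm(motion=[{"offset":[0,0,0.001],"angular":[0,0,0],"jaw":0.005},{"offset":[0,0,0.002],"angular":[0,0,0],"jaw":0.005},{"offset":[0,0,0.003],"angular":[0,0,0],"jaw":0.005},{"offset":[0,0,0.003],"angular":[0,0,0],"jaw":0.005}])

```text
time_s: 11.32
eef_pos: [503.8, -163.9, 151.2]
ee_rot: [-0.0, 0.809, 0.588, -0.0]
force: [-0.1, 1.0, -2.3]
grip_width: 0.13
```

```bash
python3 -c "
from h import *;st()"
```

```text
11.32 pos [ 503.8 -163.9  151.2] yaw 72.0 tilt [-0.  0. -1.] F [-0.1  1.  -2.3] T [-0.01 -0.05  0.01] g 0.13
```

move_arm(motion=[{"offset":[0,0,0.001],"angular":[0,0,0],"jaw":0.005},{"offset":[0,0,0.001],"angular":[0,0,0],"jaw":0.005}])

```text
time_s: 11.58
eef_pos: [503.9, -163.9, 150.4]
ee_rot: [0.0, 0.809, 0.588, 0.0]
force: [-0.2, 0.6, -1.5]
grip_width: 0.131
```

move_arm(motion=[{"offset":[0,0,0.001],"angular":[0,0,0],"jaw":0.005},{"offset":[0,0,0.001],"angular":[0,0,0],"jaw":0.005}])

```text
time_s: 11.82
eef_pos: [503.9, -163.9, 149.4]
ee_rot: [0.0, 0.809, 0.588, 0.0]
force: [-0.2, 0.3, -0.9]
grip_width: 0.131
```

move_arm(motion=[{"offset":[0,0,0.001],"angular":[0,0,0],"jaw":0.005},{"offset":[0,0,0.001],"angular":[0,0,0],"jaw":0.005}])

```text
time_s: 12.08
eef_pos: [503.8, -163.9, 148.3]
ee_rot: [0.0, 0.809, 0.588, 0.0]
force: [-0.6, 0.5, 0.7]
grip_width: 0.129
```

```bash
python3 -c "
from h import *;st()"
```

```text
12.07 pos [ 503.8 -163.9  148.3] yaw 72.0 tilt [ 0. -0. -1.] F [-0.6  0.5  0.7] T [ 0.07  0.11 -0.01] g 0.129
```

move_arm(motion=[{"offset":[0,0,0.001],"angular":[0,0,0],"jaw":0.005},{"offset":[0,0,0.002],"angular":[0,0,0],"jaw":0.005},{"offset":[0,0,0.002],"angular":[0,0,0],"jaw":0.005}])

```text
time_s: 12.45
eef_pos: [503.9, -163.9, 146.4]
ee_rot: [0.0, 0.809, 0.588, 0.0]
force: [-0.9, 0.7, 1.4]
grip_width: 0.13
```

```bash
python3 -c "
from h import *;st()"
```

```text
12.45 pos [ 503.9 -163.9  146.4] yaw 72.0 tilt [ 0. -0. -1.] F [-0.9  0.7  1.4] T [ 0.11  0.1  -0.04] g 0.13
```

move_arm(motion=[{"offset":[0,0,0.001],"angular":[0,0,0],"jaw":0.005},{"offset":[0,0,0.002],"angular":[0,0,0],"jaw":0.005},{"offset":[0,0,0.002],"angular":[0,0,0],"jaw":0.005}])

```text
time_s: 12.82
eef_pos: [503.9, -163.9, 144.4]
ee_rot: [0.0, 0.809, 0.588, 0.0]
force: [-1.3, -0.3, 3.7]
grip_width: 0.129
```

```bash
python3 -c "
from h import *;st()"
```

```text
12.82 pos [ 503.9 -163.9  144.4] yaw 72.0 tilt [ 0. -0. -1.] F [-1.3 -0.3  3.7] T [ 0.09  0.13 -0.01] g 0.129
```

move_arm(motion=[{"offset":[0,0,0.001],"angular":[0,0,0],"jaw":0.005},{"offset":[0,0,0.002],"angular":[0,0,0],"jaw":0.005},{"offset":[0,0,0.003],"angular":[0,0,0],"jaw":0.005},{"offset":[0,0,0.004],"angular":[0,0,0],"jaw":0.005},{"offset":[0,0,0.004],"angular":[0,0,0],"jaw":0.005}])

```text
time_s: 13.45
eef_pos: [503.9, -163.9, 140.5]
ee_rot: [0.0, 0.809, 0.588, 0.0]
force: [-1.2, 0.4, 5.6]
grip_width: 0.128
```

```bash
python3 -c "
from h import *;st()"
```

```text
13.45 pos [ 503.9 -163.9  140.5] yaw 72.0 tilt [ 0. -0. -1.] F [-1.2  0.4  5.6] T [0.09 0.23 0.05] g 0.128
```

move_arm(motion=[{"offset":[0,0,0.001],"angular":[0,0,0],"jaw":0.005},{"offset":[0,0,0.002],"angular":[0,0,0],"jaw":0.005},{"offset":[0,0,0.003],"angular":[0,0,0],"jaw":0.005},{"offset":[0,0,0.003],"angular":[0,0,0],"jaw":0.005}])

```text
time_s: 13.95
eef_pos: [503.9, -163.9, 137.7]
ee_rot: [0.0, 0.809, 0.588, 0.0]
force: [-2.5, 1.0, 8.3]
grip_width: 0.13
```

```bash
python3 -c "
from h import *;st()"
```

```text
13.95 pos [ 503.9 -163.9  137.7] yaw 72.0 tilt [ 0. -0. -1.] F [-2.5  1.   8.3] T [ 0.16  0.38 -0.02] g 0.13
```

move_arm(motion=[{"offset":[0,-0.0007,0.001],"angular":[0,0,0],"jaw":0.005},{"offset":[0,-0.0007,0.0015],"angular":[0,0,0],"jaw":0.005},{"offset":[0,-0.0007,0.0015],"angular":[0,0,0],"jaw":0.005}])

```text
time_s: 14.32
eef_pos: [503.7, -163.9, 136.5]
ee_rot: [0.001, 0.809, 0.588, 0.0]
force: [-0.3, 1.3, 9.0]
grip_width: 0.126
```

```bash
python3 -c "
from h import *;st()"
```

```text
14.32 pos [ 503.7 -163.9  136.5] yaw 72.0 tilt [ 0.002 -0.001 -1.   ] F [-0.3  1.3  9. ] T [0.21 0.11 0.02] g 0.126
```

move_arm(motion=[{"offset":[0,0,0],"angular":[0,0,3],"jaw":0.005},{"offset":[0,0,0],"angular":[0,0,6],"jaw":0.005},{"offset":[0,0,0],"angular":[0,0,9],"jaw":0.005},{"offset":[0,0,0],"angular":[0,0,12],"jaw":0.005},{"offset":[0,0,0],"angular":[0,0,12],"jaw":0.005}])

```text
time_s: 14.95
eef_pos: [503.8, -164.0, 136.6]
ee_rot: [0.001, 0.866, 0.5, 0.001]
force: [0.4, 0.4, 9.0]
grip_width: 0.135
```

```bash
python3 -c "
from h import *;st()"
```

```text
14.95 pos [ 503.8 -164.   136.6] yaw 60.0 tilt [ 0.002 -0.001 -1.   ] F [0.4 0.4 9. ] T [ 0.07  0.01 -0.06] g 0.135
```

Turned freely under the rim (slot play is only a few degrees). Continue.

move_arm(motion=[{"offset":[0,0,0],"angular":[0,0,6],"jaw":0.005},{"offset":[0,0,0],"angular":[0,0,12],"jaw":0.005},{"offset":[0,0,0],"angular":[0,0,18],"jaw":0.005},{"offset":[0,0,0],"angular":[0,0,24],"jaw":0.005},{"offset":[0,0,0],"angular":[0,0,30],"jaw":0.005}])

```text
time_s: 15.58
eef_pos: [503.8, -164.1, 136.7]
ee_rot: [0.001, 0.966, 0.257, 0.001]
force: [-0.4, -0.6, 8.3]
grip_width: 0.13
```

```bash
python3 -c "
from h import *;st()"
```

```text
15.57 pos [ 503.8 -164.1  136.7] yaw 29.8 tilt [ 0.002 -0.001 -1.   ] F [-0.4 -0.6  8.3] T [-0.09  0.    0.08] g 0.13
```

move_arm(motion=[{"offset":[0,0,0],"angular":[0,0,5],"jaw":0.005},{"offset":[0,0,0],"angular":[0,0,10],"jaw":0.005},{"offset":[0,0,0],"angular":[0,0,15],"jaw":0.005},{"offset":[0,0,0],"angular":[0,0,18],"jaw":0.005},{"offset":[0,0,0],"angular":[0,0,18],"jaw":0.005}])

```text
time_s: 16.2
eef_pos: [503.8, -164.1, 136.7]
ee_rot: [0.001, 0.995, 0.104, 0.001]
force: [0.6, 0.1, 9.3]
grip_width: 0.134
```

```bash
python3 -c "
from h import *;st()"
```

```text
16.2 pos [ 503.8 -164.1  136.7] yaw 12.0 tilt [ 0.002 -0.002 -1.   ] F [0.6 0.1 9.3] T [-0.12  0.04 -0.02] g 0.134
```

move_arm(motion=[{"offset":[0,0,0],"angular":[0,0,2],"jaw":0.005},{"offset":[0,0,0],"angular":[0,0,4],"jaw":0.005},{"offset":[0,0,0],"angular":[0,0,4],"jaw":0.005}])

```text
time_s: 16.58
eef_pos: [503.8, -164.1, 136.7]
ee_rot: [0.001, 0.998, 0.07, 0.001]
force: [-1.0, -0.2, 8.6]
grip_width: 0.129
```

```bash
python3 -c "
from h import *;st()"
```

```text
16.57 pos [ 503.8 -164.1  136.7] yaw 8.0 tilt [ 0.002 -0.002 -1.   ] F [-1.  -0.2  8.6] T [-0.06  0.07  0.02] g 0.129
```

move_arm(motion=[{"offset":[0,0,0],"angular":[0,0,1],"jaw":0.005},{"offset":[0,0,0],"angular":[0,0,2],"jaw":0.005},{"offset":[0,0,0],"angular":[0,0,2],"jaw":0.005}])

```text
time_s: 16.95
eef_pos: [503.8, -164.1, 136.7]
ee_rot: [0.001, 0.999, 0.052, 0.001]
force: [-0.8, -0.1, 9.2]
grip_width: 0.134
```

```bash
python3 -c "
from h import *;st()"
```

```text
16.95 pos [ 503.8 -164.1  136.7] yaw 6.0 tilt [ 0.002 -0.002 -1.   ] F [-0.8 -0.1  9.2] T [-0.1   0.07  0.04] g 0.134
```

move_arm(motion=[{"offset":[0,0,0],"angular":[0,0,1],"jaw":0.005},{"offset":[0,0,0],"angular":[0,0,2],"jaw":0.005},{"offset":[0,0,0],"angular":[0,0,2],"jaw":0.005}])

```text
time_s: 17.32
eef_pos: [503.8, -164.1, 136.7]
ee_rot: [0.001, 0.999, 0.035, 0.001]
force: [0.4, -0.5, 9.5]
grip_width: 0.131
```

```bash
python3 -c "
from h import *;st()"
```

```text
17.32 pos [ 503.8 -164.1  136.7] yaw 4.0 tilt [ 0.002 -0.002 -1.   ] F [ 0.4 -0.5  9.5] T [-0.07  0.1   0.  ] g 0.131
```

move_arm(motion=[{"offset":[0,0,0],"angular":[0,0,1],"jaw":0.005},{"offset":[0,0,0],"angular":[0,0,2],"jaw":0.005},{"offset":[0,0,0],"angular":[0,0,2],"jaw":0.005}])

```text
time_s: 17.7
eef_pos: [503.8, -164.1, 136.7]
ee_rot: [0.001, 1.0, 0.017, 0.001]
force: [0.5, -0.8, 9.6]
grip_width: 0.13
```

```bash
python3 -c "
from h import *;st()"
```

```text
17.7 pos [ 503.8 -164.1  136.7] yaw 2.0 tilt [ 0.002 -0.002 -1.   ] F [ 0.5 -0.8  9.6] T [-0.06  0.1   0.06] g 0.13
```

move_arm(motion=[{"offset":[0,0,0],"angular":[0,0,1],"jaw":0.005},{"offset":[0,0,0],"angular":[0,0,2],"jaw":0.005},{"offset":[0,0,0],"angular":[0,0,2],"jaw":0.005}])

```text
time_s: 18.08
eef_pos: [503.9, -163.8, 136.6]
ee_rot: [0.001, 1.0, 0.0, 0.001]
force: [0.9, 3.0, 10.0]
grip_width: 0.13
```

```bash
python3 -c "
from h import *;st()"
```

```text
18.07 pos [ 503.9 -163.8  136.6] yaw 0.0 tilt [ 0.002 -0.001 -1.   ] F [ 0.9  3.  10. ] T [ 0.18 -0.09  0.29] g 0.13
```

move_arm(motion=[{"offset":[0,0,0],"angular":[0,0,1],"jaw":0.005},{"offset":[0,0,0],"angular":[0,0,1.5],"jaw":0.005},{"offset":[0,0,0],"angular":[0,0,1.5],"jaw":0.005}])

```text
time_s: 18.45
eef_pos: [503.9, -163.7, 136.7]
ee_rot: [0.001, 1.0, -0.012, 0.001]
force: [1.1, 1.8, 8.4]
grip_width: 0.13
```

```bash
python3 -c "
from h import *;st()"
```

```text
18.45 pos [ 503.9 -163.7  136.7] yaw -1.4 tilt [ 0.002 -0.001 -1.   ] F [1.1 1.8 8.4] T [ 0.27 -0.05  0.89] g 0.13
```

move_arm(motion=[{"offset":[0,0,0],"angular":[0,0,-1.2],"jaw":0.005},{"offset":[0,0,-0.001],"angular":[0,0,-1.2],"jaw":0.005},{"offset":[0,0,-0.002],"angular":[0,0,-1.2],"jaw":0.005},{"offset":[0,0,-0.003],"angular":[0,0,-1.2],"jaw":0.005},{"offset":[0,0,-0.003],"angular":[0,0,-1.2],"jaw":0.005}])

```text
time_s: 19.08
eef_pos: [503.4, -163.7, 138.8]
ee_rot: [0.0, 1.0, -0.003, 0.0]
force: [3.6, 0.8, 0.2]
grip_width: 0.128
```

```bash
python3 -c "
from h import *;st()"
```

```text
19.07 pos [ 503.4 -163.7  138.8] yaw -0.3 tilt [ 0.001 -0.    -1.   ] F [3.6 0.8 0.2] T [-0.07 -0.96  0.4 ] g 0.128
```

move_arm(motion=[{"offset":[0,0,-0.0005],"angular":[0,0,0],"jaw":0.005},{"offset":[0,0,-0.001],"angular":[0,0,0],"jaw":0.005},{"offset":[0,0,-0.001],"angular":[0,0,0],"jaw":0.005}])

```text
time_s: 19.45
eef_pos: [503.2, -163.7, 139.8]
ee_rot: [0.0, 1.0, -0.003, 0.0]
force: [5.2, 0.2, -0.3]
grip_width: 0.134
```

```bash
python3 -c "
from h import *;st()"
```

```text
19.45 pos [ 503.2 -163.7  139.8] yaw -0.3 tilt [ 0. -0. -1.] F [ 5.2  0.2 -0.3] T [-0.11 -1.14  0.34] g 0.134
```

move_arm(motion=[{"offset":[0,0,0.002],"angular":[0,0,0],"jaw":0.005},{"offset":[0,0,0.0035],"angular":[0,0,0],"jaw":0.005},{"offset":[0,-0.0004,0.0035],"angular":[0,0,0.8],"jaw":0.005},{"offset":[0,-0.0004,0.0035],"angular":[0,0,0.8],"jaw":0.005}])

```text
time_s: 19.95
eef_pos: [503.6, -163.6, 137.9]
ee_rot: [0.001, 1.0, -0.009, 0.001]
force: [1.8, 0.7, 13.0]
grip_width: 0.133
```

```bash
python3 -c "
from h import *;st()"
```

```text
19.95 pos [ 503.6 -163.6  137.9] yaw -1.1 tilt [ 0.002 -0.002 -1.   ] F [ 1.8  0.7 13. ] T [ 0.1  -0.3   0.72] g 0.133
```

move_arm(motion=[{"offset":[0,-0.0005,-0.0005],"angular":[0,0,0],"jaw":0.005},{"offset":[0,-0.001,-0.0005],"angular":[0,0,0],"jaw":0.005},{"offset":[0,-0.001,-0.0005],"angular":[0,0,0],"jaw":0.005}])

```text
time_s: 20.32
eef_pos: [503.6, -163.4, 138.0]
ee_rot: [0.002, 1.0, -0.009, 0.001]
force: [2.8, -4.8, 6.9]
grip_width: 0.131
```

```bash
python3 -c "
from h import *;st()
w=[]
for n,x,y,wd,h in(('side',235,180,60,45),('scene',165,165,60,45)):
    d=cap(n);w.append(cv2.resize(d['img'][y:y+h,x:x+wd],(400,300),interpolation=cv2.INTER_CUBIC))
a=np.hstack(w);a=(255*(a/255.)**.6).astype('uint8')
cv2.imwrite('pics/hh.png',cv2.cvtColor(a,cv2.COLOR_RGB2BGR))"
```

```text
20.32 pos [ 503.6 -163.4  138. ] yaw -1.1 tilt [ 0.002 -0.003 -1.   ] F [ 2.8 -4.8  6.9] T [-0.72 -0.41  0.67] g 0.131
```

View pics/hh.png

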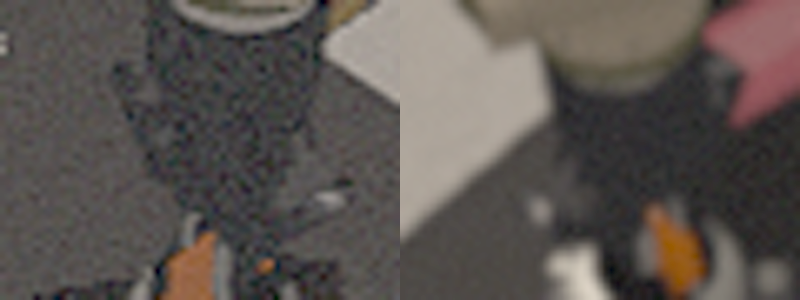

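move_arm(motion=[{"offset":[0.0006,0.0008,0],"angular":[0,0,0],"jaw":0.005},{"offset":[0.0006,0.0008,0],"angular":[0,0,0],"jaw":0.005},{"offset":[0.0006,0.0008,0],"angular":[0,0,0],"jaw":0.005}])

```text
time_s: 20.8
eef_pos: [503.7, -163.6, 138.0]
ee_rot: [0.001, 1.0, -0.009, 0.0]
force: [-0.6, -1.4, 10.2]
grip_width: 0.131
```

```bash
python3 -c "
from h import *;st()"
```

```text
20.8 pos [ 503.7 -163.6  138. ] yaw -1.0 tilt [ 0.    -0.002 -1.   ] F [-0.6 -1.4 10.2] T [-0.21 -0.01  0.67] g 0.131
```

move_arm(motion=[{"offset":[0,0,-0.0005],"angular":[0,0,-0.5],"jaw":0.005},{"offset":[0,0,-0.001],"angular":[0,0,-0.5],"jaw":0.005},{"offset":[0,0,-0.0015],"angular":[0,0,-0.5],"jaw":0.005},{"offset":[0,0,-0.0015],"angular":[0,0,-0.5],"jaw":0.005}])

```text
time_s: 21.3
eef_pos: [503.6, -163.5, 138.2]
ee_rot: [0.0, 1.0, -0.005, -0.0]
force: [2.2, -4.5, 0.9]
grip_width: 0.131
```

```bash
python3 -c "
from h import *;st()"
```

```text
21.3 pos [ 503.6 -163.5  138.2] yaw -0.6 tilt [-0.    -0.001 -1.   ] F [ 2.2 -4.5  0.9] T [-0.99 -0.47  0.46] g 0.131
```

move_arm(motion=[{"offset":[0,0,-0.0005],"angular":[0,0,0],"jaw":0.005},{"offset":[0,0,-0.001],"angular":[0,0,0],"jaw":0.005},{"offset":[0,0,-0.001],"angular":[0,0,0],"jaw":0.005}])

```text
time_s: 21.68
eef_pos: [503.5, -163.4, 138.7]
ee_rot: [0.0, 1.0, -0.005, -0.0]
force: [2.6, -5.1, -2.9]
grip_width: 0.132
```

```bash
python3 -c "
from h import *;st()"
```

```text
21.68 pos [ 503.5 -163.4  138.7] yaw -0.6 tilt [-0.001 -0.    -1.   ] F [ 2.6 -5.1 -2.9] T [-1.11 -0.74  0.44] g 0.132
```

move_arm(motion=[{"offset":[0,0,0],"angular":[0,0,0],"jaw":0.015},{"offset":[0,0,-0.002],"angular":[0,0,0],"jaw":0.025},{"offset":[0,0,-0.004],"angular":[0,0,0],"jaw":0.04},{"offset":[0,0,-0.006],"angular":[0,0,0],"jaw":0.05},{"offset":[0,0,-0.008],"angular":[0,0,0],"jaw":0.05}])

```text
time_s: 22.3
eef_pos: [503.7, -163.0, 147.4]
ee_rot: [-0.0, 1.0, -0.005, -0.0]
force: [0.5, 0.2, -1.0]
grip_width: 0.586
```

move_arm(motion=[{"offset":[0,0,-0.02],"angular":[0,0,0],"jaw":0.05},{"offset":[0,0,-0.04],"angular":[0,0,0],"jaw":0.05},{"offset":[0,0,-0.06],"angular":[0,0,0],"jaw":0.05},{"offset":[0,0,-0.07],"angular":[0,0,0],"jaw":0.05},{"offset":[0,0,-0.07],"angular":[0,0,0],"jaw":0.05}])

```text
time_s: 22.92
eef_pos: [503.8, -163.1, 217.5]
ee_rot: [0.0, 1.0, -0.005, 0.0]
force: [-0.3, 0.4, -0.6]
grip_width: 0.586
```

```bash
python3 -c "
from h import *
import pickle
s,M=st()
d=cap('side');c=cap('wrist');sc=cap('scene');pickle.dump((c,d,sc,s['eef_pos']),open('L.pkl','wb'))
w=[cv2.resize(c['img'][120:270,156:356],(800,600),interpolation=cv2.INTER_CUBIC)[:300*2]]
a=np.vstack([cv2.resize(w[0],(800,600))[:,:],])
b=[cv2.resize(c['img'][130:280,180:330],(400,400),interpolation=cv2.INTER_CUBIC),cv2.resize(d['img'][195:255,238:298],(400,400),interpolation=cv2.INTER_CUBIC)]
a=np.hstack(b);a=(255*(a/255.)**.7).astype('uint8')
cv2.imwrite('pics/l.png',cv2.cvtColor(a,cv2.COLOR_RGB2BGR))"
```

```text
22.93 pos [ 503.8 -163.1  217.5] yaw -0.6 tilt [ 0.001 -0.    -1.   ] F [-0.3  0.4 -0.6] T [-0.05  0.02  0.01] g 0.586
```

View pics/l.png

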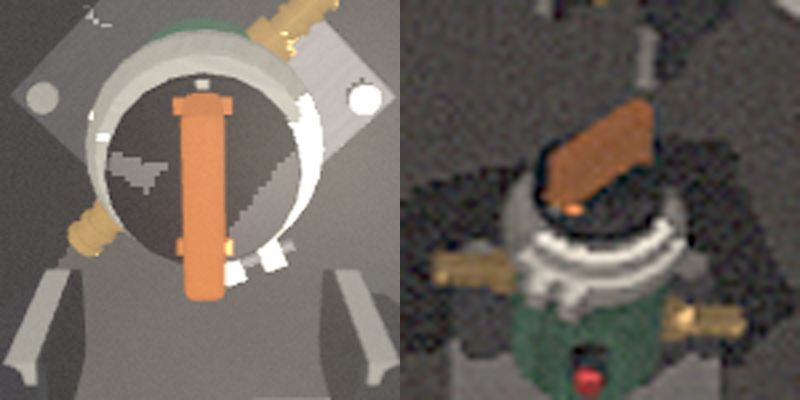

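```bash
python3 -c "
from h import *
import pickle
c,d,sc,p=pickle.load(open('L.pkl','rb'))
for n,u,v,z in(('far',256.1,169,157),('near',256.5,242.5,157),('dL',180+105/2.667,130+160/2.667,125.5),('dR',180+302/2.667,130+160/2.667,125.5),('dT',256,130+73/2.667,125.5)): print(n,(onplane(c,u,v,z)-p).round(1))
o,_=ray(c,256,192);print(o-p)
"
```

```text
far [ 32.9  -0.4 -60.5]
near [-25.1  -0.1 -60.5]
dL [  7.6  30.7 -92. ]
dR [  7.  -31.5 -92. ]
dT [ 35.1  -0.4 -92. ]
[ 77.99691432  -0.42722448 130.73552798]
```

move_arm(motion=[{"offset":[0.0015,0,0.03],"angular":[0,0,0],"jaw":0.05},{"offset":[0.0015,0,0.055],"angular":[0,0,0],"jaw":0.05},{"offset":[0.0015,0,0.07],"angular":[0,0,0],"jaw":0.05},{"offset":[0.0015,0,0.075],"angular":[0,0,0],"jaw":0.05},{"offset":[0.0015,0,0.075],"angular":[0,0,0],"jaw":0.04}])

```text
time_s: 23.7
eef_pos: [505.4, -163.2, 142.6]
ee_rot: [0.0, 1.0, -0.005, 0.0]
force: [-0.4, 0.0, -0.0]
grip_width: 0.472
```

```bash
python3 -c "
from h import *;st()"
```

```text
23.7 pos [ 505.4 -163.2  142.6] yaw -0.6 tilt [ 0. -0. -1.] F [-0.4  0.  -0. ] T [ 0.02 -0.03 -0.  ] g 0.472
```

move_arm(motion=[{"offset":[0,0,0],"angular":[0,0,0],"jaw":0.02},{"offset":[0,0,0],"angular":[0,0,0],"jaw":0.01},{"offset":[0,0,0],"angular":[0,0,0],"jaw":0.005},{"offset":[0,0,0],"angular":[0,0,0],"jaw":0.005},{"offset":[0,0,0],"angular":[0,0,0],"jaw":0.005}], squeeze=40)

```text
time_s: 24.32
eef_pos: [505.6, -163.4, 143.0]
ee_rot: [0.001, 1.0, -0.005, 0.001]
force: [-1.1, -1.1, 6.0]
grip_width: 0.137
```

```bash
python3 -c "
from h import *;st()"
```

```text
24.32 pos [ 505.6 -163.4  143. ] yaw -0.6 tilt [ 0.001 -0.001 -1.   ] F [-1.1 -1.1  6. ] T [-0.14  0.09  0.31] g 0.137
```

move_arm(motion=[{"offset":[0,0,0],"angular":[0,0,-1.5],"jaw":0.005},{"offset":[0,0,0],"angular":[0,0,-3],"jaw":0.005},{"offset":[0,0,0],"angular":[0,0,-3],"jaw":0.005}])

```text
time_s: 24.7
eef_pos: [505.6, -163.3, 143.0]
ee_rot: [0.0, 1.0, 0.021, 0.001]
force: [0.0, -0.5, 6.9]
grip_width: 0.132
```

```bash
python3 -c "
from h import *;st()"
```

```text
24.7 pos [ 505.6 -163.3  143. ] yaw 2.4 tilt [ 0.001 -0.001 -1.   ] F [ 0.  -0.5  6.9] T [-0.06  0.14 -0.01] g 0.132
```

move_arm(motion=[{"offset":[0,0,0],"angular":[0,0,-1.5],"jaw":0.005},{"offset":[0,0,0],"angular":[0,0,-3],"jaw":0.005},{"offset":[0,0,0],"angular":[0,0,-3],"jaw":0.005}])

```text
time_s: 25.08
eef_pos: [505.6, -163.2, 143.0]
ee_rot: [0.0, 0.999, 0.047, 0.001]
force: [-0.3, -0.1, 6.0]
grip_width: 0.132
```

```bash
python3 -c "
from h import *;st()"
```

```text
25.07 pos [ 505.6 -163.2  143. ] yaw 5.4 tilt [ 0.001 -0.    -1.   ] F [-0.3 -0.1  6. ] T [-0.01  0.04 -0.03] g 0.132
```

move_arm(motion=[{"offset":[0,0,0],"angular":[0,0,-1.5],"jaw":0.005},{"offset":[0,0,0],"angular":[0,0,-3],"jaw":0.005},{"offset":[0,0,0],"angular":[0,0,-3],"jaw":0.005}])

```text
time_s: 25.45
eef_pos: [505.7, -163.2, 143.0]
ee_rot: [0.0, 0.997, 0.073, 0.001]
force: [-0.6, 0.7, 6.3]
grip_width: 0.132
```

```bash
python3 -c "
from h import *;st()"
```

```text
25.45 pos [ 505.7 -163.2  143. ] yaw 8.4 tilt [ 0.001 -0.    -1.   ] F [-0.6  0.7  6.3] T [0.07 0.1  0.  ] g 0.132
```

move_arm(motion=[{"offset":[0,0,-0.0005],"angular":[0,0,0],"jaw":0.005},{"offset":[0,0,-0.001],"angular":[0,0,0],"jaw":0.005},{"offset":[0,0,-0.001],"angular":[0,0,0],"jaw":0.005}])

```text
time_s: 25.82
eef_pos: [505.5, -163.1, 143.1]
ee_rot: [0.0, 0.997, 0.073, 0.0]
force: [4.5, -0.9, -2.3]
grip_width: 0.134
```

```bash
python3 -c "
from h import *;st()"
```

```text
25.82 pos [ 505.5 -163.1  143.1] yaw 8.4 tilt [ 0.001 -0.    -1.   ] F [ 4.5 -0.9 -2.3] T [-0.26 -0.83 -0.02] g 0.134
```

move_arm(motion=[{"offset":[0,0,-0.0005],"angular":[0,0,0],"jaw":0.005},{"offset":[0,0,-0.001],"angular":[0,0,0],"jaw":0.005},{"offset":[0,0,-0.001],"angular":[0,0,0],"jaw":0.005}])

```text
time_s: 26.2
eef_pos: [505.5, -163.1, 143.2]
ee_rot: [-0.0, 0.997, 0.073, 0.0]
force: [8.2, -3.2, -9.6]
grip_width: 0.134
```

```bash
python3 -c "
from h import *;st()"
```

```text
26.2 pos [ 505.5 -163.1  143.2] yaw 8.4 tilt [ 0.  0. -1.] F [ 8.2 -3.2 -9.6] T [-0.46 -1.39 -0.02] g 0.134
```

move_arm(motion=[{"offset":[0,0,0.0015],"angular":[0,0,0],"jaw":0.005},{"offset":[0,0,0.0028],"angular":[0,0,0],"jaw":0.005},{"offset":[0,0,0.0028],"angular":[0,0,3],"jaw":0.005},{"offset":[0,0,0.0028],"angular":[0,0,6],"jaw":0.005},{"offset":[0,0,0.0028],"angular":[0,0,6],"jaw":0.005}])

```text
time_s: 26.82
eef_pos: [505.4, -163.2, 142.4]
ee_rot: [0.0, 1.0, 0.021, 0.0]
force: [0.5, 0.3, 6.0]
grip_width: 0.135
```

```bash
python3 -c "
from h import *;st()"
```

```text
26.82 pos [ 505.4 -163.2  142.4] yaw 2.4 tilt [ 0.001 -0.001 -1.   ] F [0.5 0.3 6. ] T [-0.05 -0.07 -0.04] g 0.135
```

move_arm(motion=[{"offset":[0,0,0],"angular":[0,0,1.5],"jaw":0.005},{"offset":[0,0,0],"angular":[0,0,3],"jaw":0.005},{"offset":[0,0,0],"angular":[0,0,3],"jaw":0.005}])

```text
time_s: 27.2
eef_pos: [505.3, -163.4, 142.3]
ee_rot: [0.001, 1.0, -0.005, 0.0]
force: [-0.6, -1.7, 5.6]
grip_width: 0.131
```

```bash
python3 -c "
from h import *;st()"
```

```text
27.2 pos [ 505.3 -163.4  142.3] yaw -0.6 tilt [ 0.    -0.001 -1.   ] F [-0.6 -1.7  5.6] T [-0.2  -0.07  0.35] g 0.131
```

move_arm(motion=[{"offset":[0,0.0003,0],"angular":[0,0,0.3],"jaw":0.005},{"offset":[0,0.0003,-0.001],"angular":[0,0,0.3],"jaw":0.005},{"offset":[0,0.0003,-0.0015],"angular":[0,0,0.3],"jaw":0.005},{"offset":[0,0.0003,-0.0015],"angular":[0,0,0.3],"jaw":0.005}])

```text
time_s: 27.7
eef_pos: [505.1, -163.4, 142.7]
ee_rot: [0.0, 1.0, -0.008, -0.0]
force: [1.1, -2.3, -2.0]
grip_width: 0.132
```

```bash
python3 -c "
from h import *;st()"
```

```text
27.7 pos [ 505.1 -163.4  142.7] yaw -0.9 tilt [-0.001 -0.    -1.   ] F [ 1.1 -2.3 -2. ] T [-0.35 -0.43  0.46] g 0.132
```

move_arm(motion=[{"offset":[0,0,-0.0005],"angular":[0,0,0],"jaw":0.005},{"offset":[0,0,-0.001],"angular":[0,0,0],"jaw":0.005},{"offset":[0,0,-0.001],"angular":[0,0,0],"jaw":0.005}])

```text
time_s: 28.08
eef_pos: [505.0, -163.4, 143.1]
ee_rot: [-0.0, 1.0, -0.008, -0.0]
force: [4.0, -3.0, -9.8]
grip_width: 0.132
```

```bash
python3 -c "
from h import *;st()"
```

```text
28.07 pos [ 505.  -163.4  143.1] yaw -0.9 tilt [-0.001  0.    -1.   ] F [ 4.  -3.  -9.8] T [-0.69 -0.7   0.38] g 0.132
```

move_arm(motion=[{"offset":[0,0,0.0015],"angular":[0,0,0],"jaw":0.005},{"offset":[0,0,0.003],"angular":[0,0,-3],"jaw":0.005},{"offset":[0.001,0,0.003],"angular":[0,0,-3],"jaw":0.005},{"offset":[0.001,0,0.003],"angular":[0,0,-3],"jaw":0.005}])

```text
time_s: 28.58
eef_pos: [506.0, -163.3, 141.9]
ee_rot: [-0.0, 1.0, 0.018, -0.0]
force: [-3.2, -0.5, 6.6]
grip_width: 0.133
```

```bash
python3 -c "
from h import *;st()"
```

```text
28.57 pos [ 506.  -163.3  141.9] yaw 2.1 tilt [-0.001  0.    -1.   ] F [-3.2 -0.5  6.6] T [-0.11  0.63  0.05] g 0.133
```

move_arm(motion=[{"offset":[0.0005,0,0],"angular":[0,0,0],"jaw":0.005},{"offset":[0.001,0,0],"angular":[0,0,0],"jaw":0.005},{"offset":[0.001,0,0],"angular":[0,0,0],"jaw":0.005}])

```text
time_s: 28.95
eef_pos: [506.5, -163.3, 141.7]
ee_rot: [-0.0, 1.0, 0.018, -0.001]
force: [-5.3, -1.9, 6.3]
grip_width: 0.132
```

```bash
python3 -c "
from h import *;st()"
```

```text
28.95 pos [ 506.5 -163.3  141.7] yaw 2.1 tilt [-0.002  0.    -1.   ] F [-5.3 -1.9  6.3] T [-0.22  1.12  0.  ] g 0.132
```

move_arm(motion=[{"offset":[-0.001,0,0],"angular":[0,0,0],"jaw":0.005},{"offset":[-0.002,0,0],"angular":[0,0,0],"jaw":0.005},{"offset":[-0.002,0,0],"angular":[0,0,0],"jaw":0.005}])

```text
time_s: 29.32
eef_pos: [505.5, -163.4, 142.2]
ee_rot: [0.0, 1.0, 0.018, 0.001]
force: [-0.9, -0.1, 6.9]
grip_width: 0.135
```

```bash
python3 -c "
from h import *;st()"
```

```text
29.32 pos [ 505.5 -163.4  142.2] yaw 2.1 tilt [ 0.001 -0.    -1.   ] F [-0.9 -0.1  6.9] T [0.03 0.1  0.04] g 0.135
```

move_arm(motion=[{"offset":[-0.0005,0,0],"angular":[0,0,0],"jaw":0.005},{"offset":[-0.001,0,0],"angular":[0,0,0],"jaw":0.005},{"offset":[-0.001,0,0],"angular":[0,0,0],"jaw":0.005}])

```text
time_s: 29.7
eef_pos: [505.0, -163.4, 142.4]
ee_rot: [0.0, 1.0, 0.018, 0.001]
force: [1.9, 0.1, 6.2]
grip_width: 0.133
```

```bash
python3 -c "
from h import *;st()"
```

```text
29.7 pos [ 505.  -163.4  142.4] yaw 2.1 tilt [ 0.003 -0.    -1.   ] F [1.9 0.1 6.2] T [ 0.11 -0.42  0.03] g 0.133
```

move_arm(motion=[{"offset":[-0.0005,0,0],"angular":[0,0,0],"jaw":0.005},{"offset":[-0.001,0,0],"angular":[0,0,0],"jaw":0.005},{"offset":[-0.001,0,0],"angular":[0,0,0],"jaw":0.005}])

```text
time_s: 30.08
eef_pos: [504.5, -163.5, 142.5]
ee_rot: [0.0, 1.0, 0.018, 0.002]
force: [3.1, 1.3, 6.5]
grip_width: 0.136
```

```bash
python3 -c "
from h import *;st()"
```

```text
30.07 pos [ 504.5 -163.5  142.5] yaw 2.0 tilt [ 0.004 -0.001 -1.   ] F [3.1 1.3 6.5] T [ 0.17 -0.87  0.05] g 0.136
```

move_arm(motion=[{"offset":[0.001,0,0],"angular":[0,0,0],"jaw":0.005},{"offset":[0.001,0,0.001],"angular":[0,0,0],"jaw":0.005},{"offset":[0.001,0,0.001],"angular":[0,0,0],"jaw":0.005}])

```text
time_s: 30.45
eef_pos: [505.0, -163.4, 141.4]
ee_rot: [0.0, 1.0, 0.018, 0.001]
force: [1.6, 0.7, 7.7]
grip_width: 0.135
```

```bash
python3 -c "
from h import *;st()"
```

```text
30.45 pos [ 505.  -163.4  141.4] yaw 2.1 tilt [ 0.003 -0.    -1.   ] F [1.6 0.7 7.7] T [ 0.12 -0.38  0.06] g 0.135
```

move_arm(motion=[{"offset":[0,0,0.001],"angular":[0,0,0],"jaw":0.005},{"offset":[0,0,0.001],"angular":[0,0,0],"jaw":0.005}])

```text
time_s: 30.7
eef_pos: [505.0, -163.4, 140.4]
ee_rot: [0.0, 1.0, 0.018, 0.001]
force: [0.9, -0.2, 7.6]
grip_width: 0.13
```

```bash
python3 -c "
from h import *;st()"
```

```text
30.7 pos [ 505.  -163.4  140.4] yaw 2.1 tilt [ 0.003 -0.    -1.   ] F [ 0.9 -0.2  7.6] T [ 0.17 -0.34  0.03] g 0.13
```

move_arm(motion=[{"offset":[0,0,0.001],"angular":[0,0,0],"jaw":0.005},{"offset":[0,0,0.001],"angular":[0,0,0],"jaw":0.005}])

```text
time_s: 30.95
eef_pos: [505.0, -163.4, 139.5]
ee_rot: [0.0, 1.0, 0.018, 0.001]
force: [1.9, 0.6, 8.8]
grip_width: 0.128
```

```bash
python3 -c "
from h import *;st()"
```

```text
30.95 pos [ 505.  -163.4  139.5] yaw 2.1 tilt [ 0.003 -0.    -1.   ] F [1.9 0.6 8.8] T [ 0.16 -0.3   0.06] g 0.128
```

move_arm(motion=[{"offset":[0,0,0.001],"angular":[0,0,0],"jaw":0.005},{"offset":[0,0,0.001],"angular":[0,0,0],"jaw":0.005}])

```text
time_s: 31.2
eef_pos: [505.1, -163.4, 138.6]
ee_rot: [0.0, 1.0, 0.018, 0.001]
force: [2.1, 0.6, 8.6]
grip_width: 0.131
```

```bash
python3 -c "
from h import *;st()"
```

```text
31.2 pos [ 505.1 -163.4  138.6] yaw 2.1 tilt [ 0.003 -0.001 -1.   ] F [2.1 0.6 8.6] T [ 0.13 -0.27 -0.06] g 0.131
```

move_arm(motion=[{"offset":[0,0,0],"angular":[0,0,2],"jaw":0.005},{"offset":[0,0,0],"angular":[0,0,2],"jaw":0.005},{"offset":[0,0,-0.0015],"angular":[0,0,1.5],"jaw":0.005},{"offset":[0,0,-0.003],"angular":[0,0,1.5],"jaw":0.005},{"offset":[0,0,-0.004],"angular":[0,0,1.5],"jaw":0.005}])

```text
time_s: 31.82
eef_pos: [504.9, -163.5, 142.4]
ee_rot: [0.0, 1.0, 0.005, 0.001]
force: [2.3, 0.4, 6.9]
grip_width: 0.13
```

```bash
python3 -c "
from h import *;st()"
```

```text
31.82 pos [ 504.9 -163.5  142.4] yaw 0.5 tilt [ 0.003 -0.001 -1.   ] F [2.3 0.4 6.9] T [-0.01 -0.27 -0.01] g 0.13
```

move_arm(motion=[{"offset":[0,0,-0.0005],"angular":[0,0,-4],"jaw":0.005},{"offset":[0,0,-0.0005],"angular":[0,0,-8],"jaw":0.005},{"offset":[0,0,-0.0005],"angular":[0,0,-9],"jaw":0.005},{"offset":[0,0,-0.0005],"angular":[0,0,-10],"jaw":0.005},{"offset":[0,0,-0.0005],"angular":[0,0,-10],"jaw":0.005}])

```text
time_s: 32.45
eef_pos: [504.7, -163.4, 142.7]
ee_rot: [0.0, 0.996, 0.092, 0.001]
force: [0.4, 1.0, 6.8]
grip_width: 0.129
```

```bash
python3 -c "
from h import *;st()"
```

```text
32.45 pos [ 504.7 -163.4  142.7] yaw 10.5 tilt [ 0.002  0.    -1.   ] F [0.4 1.  6.8] T [ 0.04 -0.04 -0.36] g 0.129
```

CCW is blocked at ~10°, so the lugs are in the notches. Turning back to the clockwise stop, then releasing.

move_arm(motion=[{"offset":[0,0,0],"angular":[0,0,4],"jaw":0.005},{"offset":[0,0,0],"angular":[0,0,8],"jaw":0.005},{"offset":[0,0,0],"angular":[0,0,10.5],"jaw":0.005},{"offset":[0,0,0],"angular":[0,0,10],"jaw":0.005},{"offset":[0,0,-0.0004],"angular":[0,0,10],"jaw":0.005}])

```text
time_s: 33.08
eef_pos: [504.6, -163.5, 143.0]
ee_rot: [0.0, 1.0, 0.005, 0.001]
force: [-0.2, -0.9, 4.6]
grip_width: 0.129
```

```bash
python3 -c "
from h import *;st()"
```

```text
33.08 pos [ 504.6 -163.5  143. ] yaw 0.6 tilt [ 0.001 -0.    -1.   ] F [-0.2 -0.9  4.6] T [-0.11 -0.08 -0.02] g 0.129
```

move_arm(motion=[{"offset":[0,0,0],"angular":[0,0,0],"jaw":0.015},{"offset":[0,0,-0.001],"angular":[0,0,0],"jaw":0.025},{"offset":[0,0,-0.003],"angular":[0,0,0],"jaw":0.04},{"offset":[0,0,-0.006],"angular":[0,0,0],"jaw":0.05},{"offset":[0,0,-0.01],"angular":[0,0,0],"jaw":0.05}])

```text
time_s: 33.7
eef_pos: [504.2, -163.4, 152.1]
ee_rot: [-0.0, 1.0, 0.005, -0.0]
force: [-1.2, -0.2, 0.5]
grip_width: 0.584
```

move_arm(motion=[{"offset":[0,0,-0.025],"angular":[0,0,0],"jaw":0.05},{"offset":[0,0,-0.05],"angular":[0,0,0],"jaw":0.05},{"offset":[0,0,-0.075],"angular":[0,0,0],"jaw":0.05},{"offset":[0,0,-0.09],"angular":[0,0,0],"jaw":0.05},{"offset":[0,0,-0.09],"angular":[0,0,0],"jaw":0.05}])

```text
time_s: 34.33
eef_pos: [504.5, -163.6, 242.5]
ee_rot: [0.0, 1.0, 0.005, 0.001]
force: [0.2, 0.1, -0.0]
grip_width: 0.585
```

```bash
python3 -c "
from h import *
import pickle
s,M=st()
c=cap('wrist');d=cap('side')
b=[cv2.resize(c['img'][110:310,156:356],(400,400),interpolation=cv2.INTER_CUBIC),cv2.resize(d['img'][140:260,180:300],(400,400),interpolation=cv2.INTER_CUBIC)]
cv2.imwrite('pics/m.png',cv2.cvtColor(np.hstack(b),cv2.COLOR_RGB2BGR))"
```

```text
34.33 pos [ 504.5 -163.6  242.5] yaw 0.6 tilt [ 0.001 -0.001 -1.   ] F [ 0.2  0.1 -0. ] T [ 0.    0.01 -0.  ] g 0.585
```

View pics/m.png

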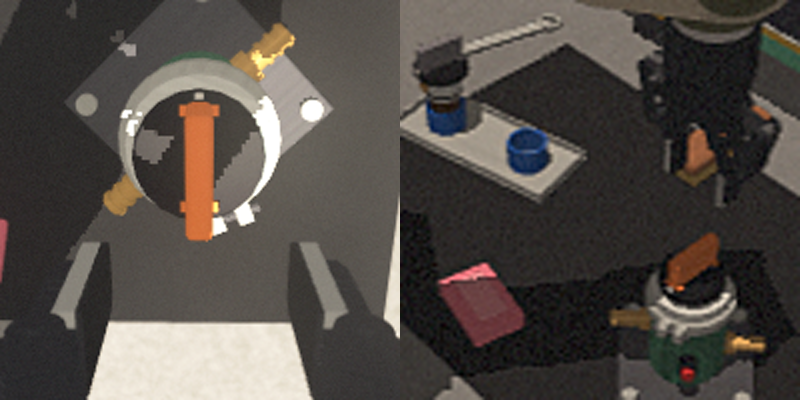

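The insert sits in the pot and looks level. Its grip is at about 0° yaw, the gripper is clear of it, and the old strainer is still in its collar.

```bash
python3 -c "
from rig import ctrl
print(ctrl.finish_job())"
```

```text
the job is handed in; nothing more can be done
None
```

The clean strainer insert is locked in the green pot and released, and the job is handed in at about 34 s of the 72 s allowed. I lined the lugs up with the slots at about 72°, pushed the insert down against the spring, and twisted it about 72° clockwise to the stop. It then sprang up into the locking notches.

**Checks that passed**
- **Spring:** it pushed back about as expected on the way down, roughly 11 N at full depth.
- **Stop:** the wall was felt at a yaw of about −1°.
- **Lock:** after I let go and gripped it again, the insert would not lift. It could be pressed down 4.5 mm without meeting the hard stop, where lugs merely under the rim would have allowed 2.5 mm. Turning it back was blocked after about 10°, which matches the play of a lug in its notch.
- **Forces:** readings between moves never went above about 15 N. The final force reading was about zero, with the gripper clear.
- **Last picture:** the insert looks level in the pot, and the old strainer and wax block are in place. The other bench items were not in view and I did not re-check them.

**Checks that disagreed or were weak**
- **First lift:** it felt jammed, because the insert was slightly tilted in the fingers and already against the notches. That is why I released it, gripped it again and tested the lock.
- **Regrasp test:** the first turn back, by 9°, met no resistance, because it was still within the notch play.
- **Turn angle:** the 72° is slightly over the stated 65 to 70°, which fits the play in the slots and my error in measuring their angle.
- **Head height:** the picture was not precise enough to confirm the final height, so the proof of locking is by feel.

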